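# Set the iris lever of a bench inspection camera and trigger it

## Robot

A 6-joint arm with a two-finger parallel gripper is mounted at the origin on the work surface. World frame = base frame: x ahead of the robot, y to its left, z up, the work surface at z = 0. Lengths are in m, angles in rad, forces in N, time in s.
With the tool pointing down it reaches from about 0.3 to 0.875 m from the base axis. Payload 6.4 kg.
Tool frame: the origin (TCP) lies midway between the tips of the shut fingers; the grasp point (between the pads) lies 19 mm behind it; y points along the fingers, z is the direction in which the jaws open and shut, and the axes are right-handed (so a half turn about y gives the same grasp; the last joint's range is limited). The gripper opens to 88 mm and grips with 3 to 60 N. Pads are 18 mm wide; open, the fingers measure 123 mm over their backs; the gripper's body (75 mm by 187 mm) begins 45 mm behind the grasp point.
Start: joints at [1.049, 0.181, 1.607, -0, 1.354, -0.206], TCP at [0.179, 0.547, 0.239] pointing down, gripper open.
Joint ranges: [-2.99, 2.99], [-0.89, 2.07], [0.3, 2.58], [-1.14, 4.28], [0, 2.63], [-3.12, 3.12]. Speed limits (rad/s): [2.57, 2.57, 3.01, 3.14, 3.14, 3.14].

## Interface

Orientations are given as a unit quaternion [x, y, z, w].
In Python, from station import get_obs, snapshot, camera_model, job_done gives the robot as it stands.
- The arm moves only by the tool arm_command, never from a script. Its arguments are lists of equal length, an entry for each row: "dp": the shift along the tool's x, y, z in m, a list of three; "twist": the turn, a rotation vector about the tool's x, y, z in degrees, a list of three; "grip": the gripper command: -1 is fully open, 1 is shut, values between are in proportion. In form: {"dp": [[tx, ty, tz], ...], "twist": [[wx, wy, wz], ...], "grip": [grip, ...]}. A call has 1 to 10 rows; each row is the pose to reach, as a shift and turn from the pose measured when the call began, along the tool's axes at that moment; what a row does not reach only later rows make up. A row lasts 1/8 s, in which the tool goes at most 62.5 mm and 10.7 degrees, less where a joint would pass 70% of its speed; a pose out of reach is approached as far as the arm can. A call with a gripper value outside its range is refused whole. The fingers move at their own pace and stop on an object; the grip force is fixed at half the most. Time passes only in rows, so rows that repeat a pose let the fingers close. It gives the time, the measured TCP pose, the force and the opening at its end, in the units of the state.
- get_obs(): the state, without advancing time (a new reading comes with each control period).
- snapshot(name): name is "scene" or "top" or "wrist"; returns the picture (480x640x3 uint8, red, green, blue); there is no depth.
- camera_model(name): a dict with "fovy" (degrees; the focal length in pixels is half the picture's height over the tangent of half this angle, whatever the lens; pixels are square), "cx", "cy" (the principal point, pixels), "position" and "attitude" of the camera in the world. Camera axes: x right, y up, looking along -z (the intrinsics and any distortion apply to the point x, -y, -z); pixel columns grow to the right and rows downward; lengths in m; the calibration is good to about 2 mm. A picture is of the moment at which its call begins: read the wrist's pose just before it. camera_model takes no time and is no camera call; for the wrist camera it gives the pose at the moment of the call.
- job_done(): hands the job in, once; it reports no verdict.
The state is a dict: "clock": time; "q": joint angles; "joint_vel": joint speeds; "effort": joint torques, N m; "ee_pos": TCP position; "tool_rot": TCP orientation; "force": force on the tool from outside, world axes, zero at the start; "torque": the same for the moment, N m; "finger_gap": opening from 0.0 (shut) to 1.0 (fully open).
Only numpy, scipy, OpenCV 4.12 (cv2) and the standard library are available. Lean on these libraries where they do the work, as an engineer would, in place of code of your own. Each camera call takes 0.05 s, during which the arm holds its last target.

## Task

On the upward-looking inspection camera, push the iris lever around its arc until its pointer points at the middle of the larger of the two round markers beside the scale, then press the shutter button on the small box fully down and let go, leaving the lever where you set it. Only push with the fingers: do not pinch the lever, do not press the shutter before the pointer is set, and do not shift or lift the markers, the card case or anything else on the bench.

Things in the scene. Friction and masses are not known exactly. Their poses are not given: they have to be found in the camera images.
- camera: The inspection camera, a grey box 192 x 210 mm and 55 mm high, fixed to the bench, with a flat black deck on top. Origin at bench level straight below the iris axis; z up. The deck runs from 122 mm on the -x side to 70 mm on the +x side of the origin, and 105 mm either way in y. A fixed black lens barrel, radius 35 mm, stands 20 mm above the deck on the iris axis. The lever sticks out to the camera's -x side.
- iris_axis (a point): Point on the vertical axis of the iris ring, at the deck's top (55 mm above the bench).
- iris (a joint): Angle of the iris ring (rad). At 0 the lever points along the camera's -x; grows anticlockwise seen from above (lever moving to the camera's -y); stops at -1.15 and 1.15. It has friction (about 3 N at the paddle) and no spring: it stays where it is left. The bare-metal ring has radius 47 mm and stands 12 mm above the deck.
- pointer (a point): Tip of the pointer at the lever's outer end, 86 mm from the iris axis and 5 mm above the deck. The pointer's direction is from the iris axis to this point, which is this point's own -x; its y is level, square to the lever.
- paddle (a point): Centre of the upright bare-metal paddle on the lever, 68 mm from the iris axis and 34 mm above the deck. The paddle is 24 mm along the lever and 14 mm thick; its top is 58 mm above the deck. Push on either broad side: the one on the lever's own +y (clockwise side seen from above) to turn the ring anticlockwise (joint grows), the other to turn it clockwise.
- marker_large_center (a point): Centre of the large marker, the target: a loose plain steel disc, 28 mm across and 14 mm high, standing on the deck about 108 to 128 mm from the iris axis, just beyond the pointer's arc, some 31 to 43 degrees to one side of the lever's middle position (joint 0). Site half-way up, 7 mm above the deck.
- marker_small_center (a point): Centre of the small marker, not the target: a loose steel disc, 13 mm across and 14 mm high, on the other side of the scale. Site half-way up. Leave it alone.
- shutter (a joint): Travel of the shutter button (m): 0 up, 0.006 fully down. It springs back; fully down takes 5 N.
- shutter_top (a point): Centre of the top of the round white shutter button, 32 mm across, on a fixed grey box 75 x 65 x 30 mm on the bench to the right of the camera. It is pressed straight down.
- card_case_mid (a point): Centre of a small loose white box, a memory-card case, 24 x 34 x 10 mm, on the deck's rear. Leave it alone.
- tape_a: Loose roll of blue tape, 80 mm across, 19 mm high, lying on the bench; origin under its centre. Leave alone.
- tape_b: Loose roll of black tape, 68 mm across, 22 mm high; origin under its centre. Leave alone.
- driver: Loose screwdriver, 150 mm long, lying on the bench. Leave alone.
- mug: Loose white mug, 80 mm across, 95 mm high; origin under its centre. Leave alone.
Not all that is in view belongs to the job. Of the things shaped like the part that bears shutter, the grey one is meant.

How it is judged:
By the outcome, as a careful person would: the job done as asked, in the order asked, and still so for the second after the job is handed in, with the robot touching nothing.
It also fails if it takes over 51 s, if anything falls off the work surface, if the arm or the gripper's body presses on something with over 40 N, if the wrist force passes 120 N, or if a joint passes its speed limit or range.

## Working session

There is one attempt and no reset: what is moved stays moved. The work goes in short steps, Python scripts to look and compute and a tool call to move; the robot and the scene stay as the last step left them, time stands still between calls to the robot, and variables do not carry over. Pictures are saved under pics/ and viewed, and the job is handed in when it is done.

Besides the shell and the picture viewer there is one more tool, called after "Request:" as name(argument=value, ...) on one line, values as JSON. arm_command: Moves the arm, as the interface text tells. Its arguments: {"type":"object","properties":{"dp":{"type":"array"},"twist":{"type":"array"},"grip":{"type":"array"}},"required":["dp","twist","grip"]}

```bash
mkdir -p pics; ls; python3 - <<'E'
from station import *
import cv2
o=get_obs();print(o)
for n in ["scene","top","wrist"]:
    m=camera_model(n);print(n,m)
    cv2.imwrite(f"pics/{n}0.png",snapshot(n)[:,:,::-1])
E
```

```text
pics
{'clock': 0.0, 'q': array([ 1.04870764e+00,  1.81527766e-01,  1.60803625e+00, -2.97353706e-05,
        1.35380082e+00, -2.06296117e-01]), 'joint_vel': array([ 2.53411279e-03,  5.20480075e-04,  2.76346756e-04,  1.78893755e-03,
       -1.13168551e-04, -9.75686767e-05]), 'effort': array([-3.92253642e-04, -4.33885932e+01, -3.41838062e+01,  7.00819865e-02,
        3.86920036e-02, -1.41468026e-04]), 'ee_pos': array([0.17828499, 0.54607837, 0.23780396]), 'tool_rot': array([ 0.69889976, -0.11139748,  0.11097031, -0.69772152]), 'force': array([ 0.12480514,  0.24549278, -0.4866743 ]), 'torque': array([-0.01593596,  0.03018723,  0.01757643]), 'finger_gap': 1.002427170679667}
scene {'fovy': 55.64498525076652, 'cx': 321.53475539300024, 'cy': 243.22261158134157, 'position': array([ 1.02427225, -0.07922356,  0.77181035]), 'attitude': array([0.22262267, 0.18435733, 0.62121002, 0.72838838])}
top {'fovy': 54.66388634475651, 'cx': 319.0508971276609, 'cy': 238.67854432782622, 'position': array([0.42587474, 0.03146763, 1.01409636]), 'attitude': array([ 0.04618146, -0.0478459 , -0.69532038,  0.71561694])}
wrist {'fovy': 67.00071797322697, 'cx': 317.0895268939232, 'cy': 239.76885576696216, 'position': array([0.10366367, 0.57023165, 0.38405096]), 'attitude': array([-0.12500913, -0.08928283,  0.58011429,  0.79991794])}
```

View pics/top0.png

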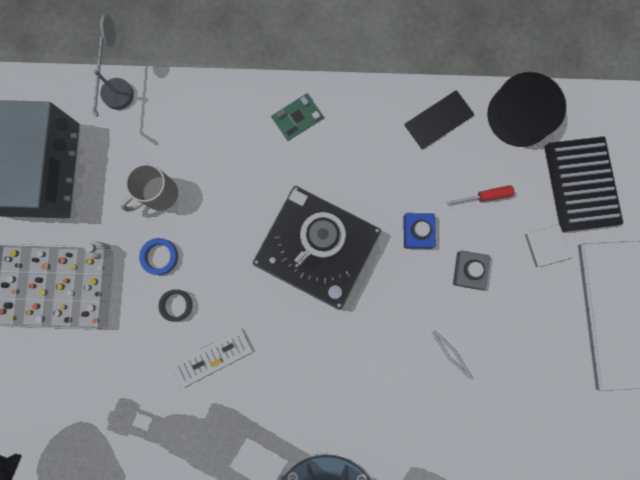

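View pics/scene0.png

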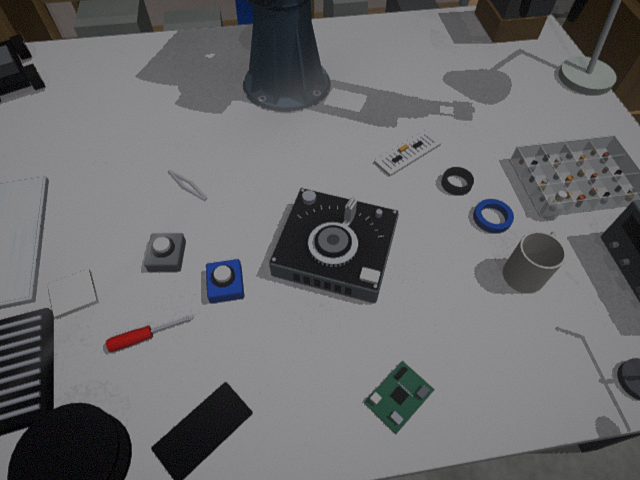

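View pics/wrist0.png

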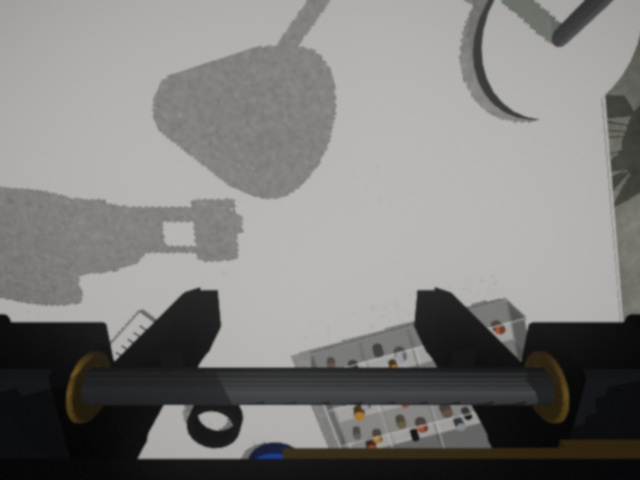

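The top view shows the inspection camera at about (320,245), with the lever pointing to (298,263). The large marker is at (335,292), the small marker at (272,260) and the grey shutter box at (472,270). Next I'll zoom in.

```bash
cat > h.py <<'E'
import numpy as np, cv2
from scipy.spatial.transform import Rotation as R
from station import *
def K(m): f=240/np.tan(np.radians(m['fovy']/2)); return f
def ray(m,u,v):
    f=K(m); d=np.array([(u-m['cx'])/f,-(v-m['cy'])/f,-1.]); return R.from_quat(m['attitude']).apply(d)
def atz(m,u,v,z):
    d=ray(m,u,v);p=m['position'];return p+d*(z-p[2])/d[2]
def proj(m,P):
    c=R.from_quat(m['attitude']).inv().apply(np.atleast_2d(P)-m['position']);f=K(m)
    return np.c_[m['cx']-f*c[:,0]/c[:,2],m['cy']+f*c[:,1]/c[:,2]]
E
python3 - <<'E'
import cv2
a=cv2.imread('pics/top0.png')[180:312,245:390];cv2.imwrite('pics/topz.png',cv2.resize(a,None,fx=5,fy=4.5,interpolation=2)[:600,:800])
a=cv2.imread('pics/top0.png')[180:310,240:390];cv2.imwrite('pics/topz.png',cv2.resize(a,(750,600)[0:0] or None,fx=4.5,fy=4.5,interpolation=2))
a=cv2.imread('pics/scene0.png')[180:310,260:410];cv2.imwrite('pics/scz.png',cv2.resize(a,None,fx=4.5,fy=4.5,interpolation=2))
a=cv2.imread('pics/top0.png')[200:300,395:500];cv2.imwrite('pics/shz.png',cv2.resize(a,None,fx=5,fy=5,interpolation=2))
E
```

```text
(no output)
```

View pics/topz.png

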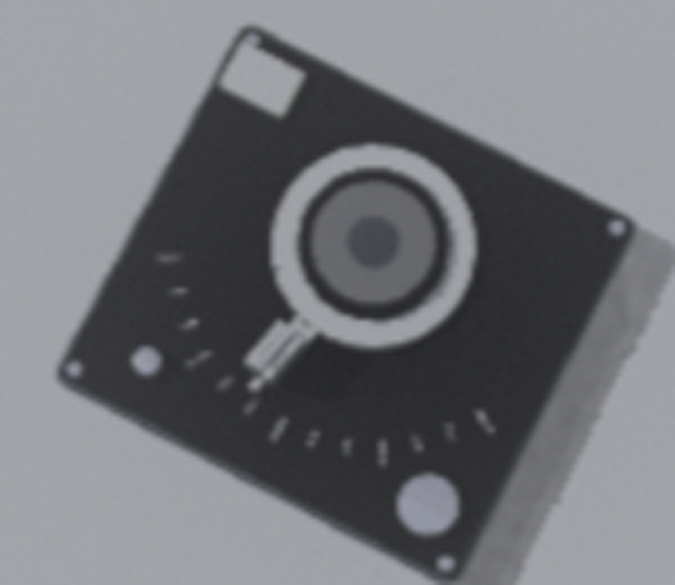

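View pics/scz.png

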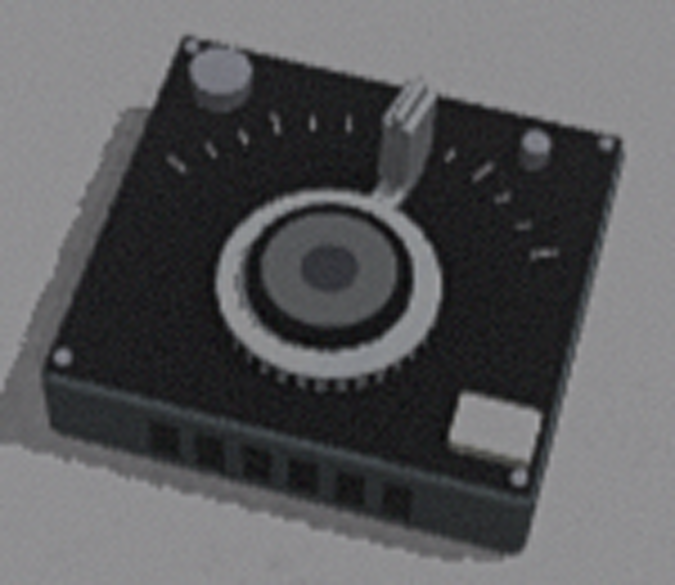

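View pics/shz.png

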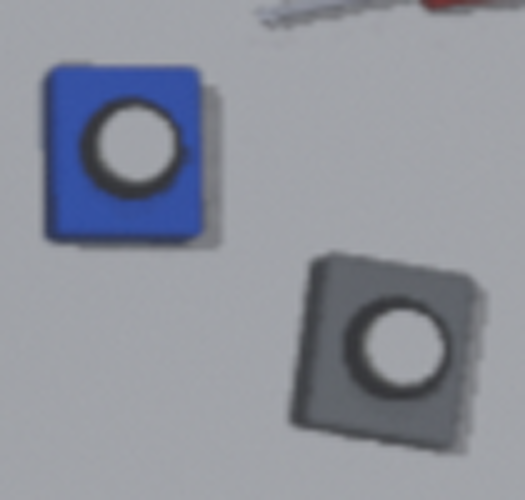

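```bash
cat > m.py <<'E'
from h import *
T=camera_model('top');S=camera_model('scene')
def zt(x,y,o=(240,180),s=4.5): return ((x+.5)/s-.5+o[0],(y+.5)/s-.5+o[1])
def t(x,y,z): return atz(T,*zt(x,y),z)
def s(x,y,z): return atz(S,*zt(x,y,(260,180)),z)
sc=np.array([t(252,41,.056),t(617,228,.056),t(446,564,.056),t(73,369,.056)])
ss=np.array([s(519,478,.056),s(62,357,.056),s(192,47,.056),s(607,145,.056)])
print('screws T\n',sc,'\nS\n',ss)
for q in(sc,ss): print([np.linalg.norm(q[i]-q[(i+1)%4]) for i in range(4)])
for nm,q in(('T',sc),('S',ss)):
    c=q.mean(0)
    xa=(q[0]+q[1]-q[2]-q[3])[:2];xa/=np.linalg.norm(xa)
    ax=c[:2]+.026*xa
    print(nm,'centre',c,'xaxis yaw',np.degrees(np.arctan2(xa[1],xa[0])),'axis',ax)
print('ring T',t(373,247,.067),'lens T',t(372,242,.075),'ring S',s(329,285,.067),'lens S',s(330,268,.075))
print('marker T',t(428,504,.069),'S',s(221,74,.069))
print('small T',t(147,361,.069),'S',s(536,144,.069))
print('ptr T',t(255,385,.060),'paddletop T',t(270,345,.113),'S',s(411,102,.113))
z=zt(404,347,(395,200),5)
print('shutter T',atz(T,*z,.04), 'S',atz(S,161,244,.04))
E
python3 m.py
```

```text
screws T
 [[ 0.65909761  0.08354928  0.056     ]
 [ 0.57533578 -0.08881351  0.056     ]
 [ 0.41878087 -0.01302078  0.056     ]
 [ 0.50255268  0.16028589  0.056     ]] 
S
 [[ 0.66042666  0.0820233   0.056     ]
 [ 0.57636945 -0.09072002  0.056     ]
 [ 0.42060281 -0.01537176  0.056     ]
 [ 0.50439077  0.1576339   0.056     ]]
[np.float64(0.19163761453044817), np.float64(0.17393670846505846), np.float64(0.19249133693973725), np.float64(0.17434110910944373)]
[np.float64(0.1921090022360678), np.float64(0.17303354024733827), np.float64(0.19222741639089538), np.float64(0.17339019795563415)]
T centre [0.53894173 0.03550022 0.056     ] xaxis yaw -25.973434766165983 axis [0.56231566 0.02411341]
S centre [0.54044742 0.03339136 0.056     ] xaxis yaw -25.833896159805498 axis [0.56384901 0.0220615 ]
ring T [0.56156518 0.0241912  0.067     ] lens T [0.56269859 0.02476969 0.075     ] ring S [0.56556846 0.02206774 0.067     ] lens S [0.56256612 0.02278322 0.075     ]
marker T [ 0.44534261 -0.00371686  0.069     ] S [ 0.44895064 -0.00598269  0.069     ]
small T [0.50611101 0.12519152 0.069     ] S [0.50855755 0.12305216 0.069     ]
ptr T [0.49730691 0.07630044 0.06      ] paddletop T [0.51084968 0.06792829 0.113     ] S [0.51167492 0.06449557 0.113     ]
shutter T [ 0.50158341 -0.29916999  0.04      ] S [ 0.49920574 -0.30085355  0.04      ]
```

```bash
python3 - <<'E'
import cv2
a=cv2.imread('pics/scene0.png')[215:315,130:260];cv2.imwrite('pics/shs.png',cv2.resize(a,None,fx=5,fy=5,interpolation=2))
E
```

```text
(no output)
```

View pics/shs.png

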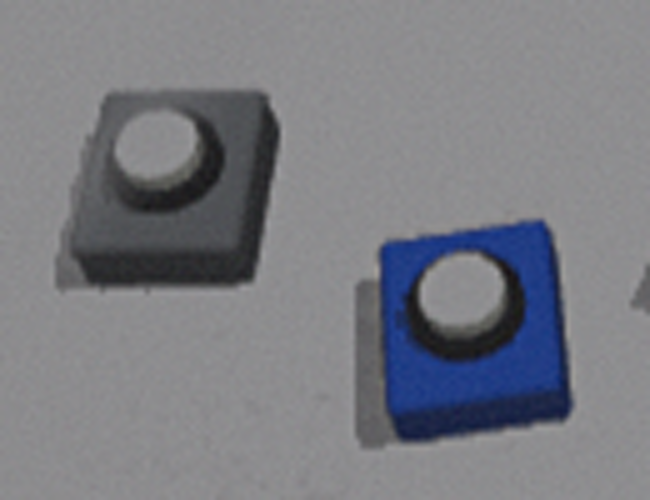

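```bash
python3 - <<'E'
from h import *
o=get_obs();r=R.from_quat(o['tool_rot']).as_matrix();print(r.round(4))
print('jaw yaw',np.degrees(np.arctan2(r[1,2],r[0,2])),'x yaw',np.degrees(np.arctan2(r[1,0],r[0,0])))
T=camera_model('top');S=camera_model('scene')
a=((404.5)/5-.5+395,(347.5)/5-.5+200);b=(157.5/5-.5+130,145.5/5-.5+215)
for z in(.034,.036,.038,.04,.044): 
  p,q=atz(T,*a,z),atz(S,*b,z);print(z,p,q,q-p-[.0015,-.0021,0])
E
```

```text
[[ 9.506e-01 -7.000e-04  3.105e-01]
 [-3.105e-01 -1.200e-03  9.506e-01]
 [-3.000e-04 -1.000e+00 -1.300e-03]]
jaw yaw 71.90796855411531 x yaw -18.09205252256242
0.034 [ 0.50204975 -0.30120657  0.034     ] [ 0.49395405 -0.30270055  0.034     ] [-0.00959569  0.00060603  0.        ]
0.036 [ 0.5018943  -0.30052771  0.036     ] [ 0.4953916  -0.30209476  0.036     ] [-0.0080027   0.00053295  0.        ]
0.038 [ 0.50173886 -0.29984885  0.038     ] [ 0.49682914 -0.30148898  0.038     ] [-0.00640971  0.00045987  0.        ]
0.04 [ 0.50158341 -0.29916999  0.04      ] [ 0.49826669 -0.3008832   0.04      ] [-0.00481672  0.0003868   0.        ]
0.044 [ 0.50127253 -0.29781227  0.044     ] [ 0.50114178 -0.29967163  0.044     ] [-0.00163074  0.00024065  0.        ]
```

```bash
cat >> h.py <<'E'
def rows(tg):
    "tg: list of (x,y,z,jawyaw deg); keeps tool vertical"
    o=get_obs();r=R.from_quat(o['tool_rot']);p=o['ee_pos']
    dp=[];tw=[]
    for x,y,z,a in tg:
        a=np.radians(a);jz=np.array([np.cos(a),np.sin(a),0]);jy=np.array([0,0,-1.]);jx=np.cross(jy,jz)
        q=R.from_matrix(np.c_[jx,jy,jz])
        dp.append((r.inv().apply(np.array([x,y,z])-p)).round(4).tolist())
        tw.append(np.degrees((r.inv()*q).as_rotvec()).round(1).tolist())
    print('t',o['clock'],'p',p.round(4),'F',o['force'].round(2));print(dp);print(tw)
E
python3 -c "
from h import *
rows([(.5385,.101,.2,50.5),(.5385,.101,.085,50.5)])"
```

```text
t 0.15 p [0.1783 0.5462 0.238 ] F [-0.36  0.44 -0.32]
[[0.4806, 0.0383, -0.3113], [0.4807, 0.1533, -0.3112]]
[[0.1, 21.4, -0.0], [0.1, 21.4, -0.0]]
```

Request:
arm_command(dp=[[0.48,0.038,-0.311],[0.48,0.038,-0.311],[0.48,0.038,-0.311],[0.48,0.038,-0.311],[0.48,0.038,-0.311],[0.48,0.038,-0.311],[0.48,0.038,-0.311],[0.48,0.038,-0.311],[0.48,0.038,-0.311],[0.48,0.038,-0.311]], twist=[[0,21.4,0],[0,21.4,0],[0,21.4,0],[0,21.4,0],[0,21.4,0],[0,21.4,0],[0,21.4,0],[0,21.4,0],[0,21.4,0],[0,21.4,0]], grip=[1,1,1,1,1,1,1,1,1,1])

```text
clock: 1.4
ee_pos: [0.5396, 0.0983, 0.1997]
tool_rot: [0.666, -0.241, 0.24, -0.664]
force: [-0.7, 0.1, 0.2]
finger_gap: 0.001
```

```bash
python3 -c "
from h import *
rows([(.5385,.101,.15,50.5),(.5385,.101,.11,50.5),(.5385,.101,.085,50.5)])
print(get_obs()['finger_gap'])
cv2.imwrite('pics/w1.png',snapshot('wrist')[:,:,::-1]);cv2.imwrite('pics/s1.png',cv2.resize(snapshot('scene')[120:360,180:500,::-1],None,fx=2,fy=2))"
```

```text
t 1.4 p [0.5396 0.0983 0.1997] F [-0.73  0.07  0.18]
[[-0.0026, 0.0497, 0.0015], [-0.0026, 0.0897, 0.0016], [-0.0026, 0.1147, 0.0016]]
[[0.1, -0.3, 0.0], [0.1, -0.3, 0.0], [0.1, -0.3, 0.0]]
0.001208255722691438
```

View pics/w1.png

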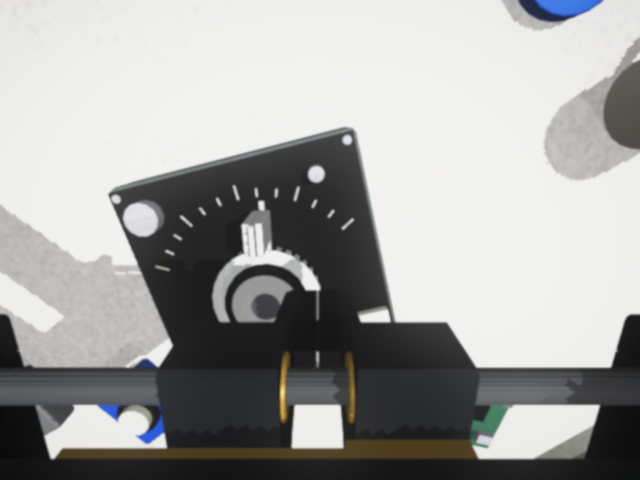

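View pics/s1.png

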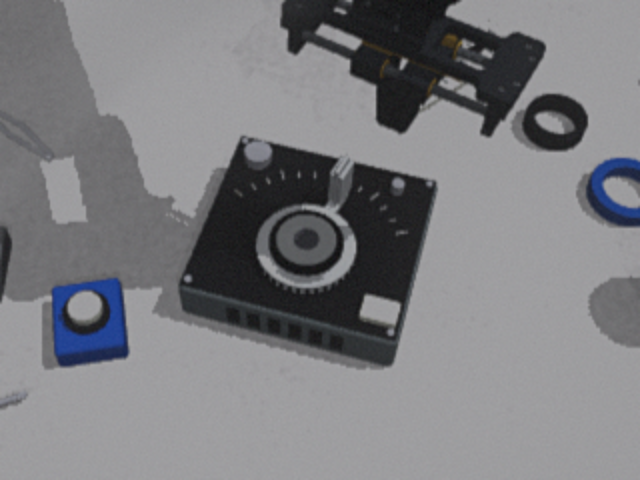

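The wrist view shows the lever at (258,230), the large marker at (142,218) and the shut fingers on the lever's right side. The way down is clear, so I'll lower.

Request:
arm_command(dp=[[-0.003,0.05,0.002],[-0.003,0.09,0.002],[-0.003,0.115,0.002],[-0.003,0.115,0.002]], twist=[[0,0,0],[0,0,0],[0,0,0],[0,0,0]], grip=[1,1,1,1])

```text
clock: 2.0
ee_pos: [0.534, 0.1057, 0.0829]
tool_rot: [0.666, -0.241, 0.237, -0.665]
force: [-0.3, 1.3, 0.4]
finger_gap: 0.004
```

```bash
python3 -c "
from h import *
o=get_obs();c=np.array([.563,.0232]);d=o['ee_pos'][:2]-c;print(np.hypot(*d),np.degrees(np.arctan2(d[1],d[0])))
A=lambda t:(c[0]+.068*np.cos(np.radians(t)),c[1]+.068*np.sin(np.radians(t)),.085,t-90)
rows([A(t) for t in (115,118,120,122,124)])
cv2.imwrite('pics/w2.png',snapshot('wrist')[:,:,::-1])"
```

```text
0.08749673328512195 109.37415165129684
t 2.0 p [0.534  0.1057 0.0829] F [-0.32  1.3   0.37]
[[0.0135, -0.0021, -0.016], [0.0121, -0.0021, -0.0192], [0.0112, -0.0021, -0.0214], [0.0104, -0.0021, -0.0237], [0.0097, -0.0021, -0.0259]]
[[0.3, 25.5, -0.2], [0.3, 22.5, -0.2], [0.3, 20.5, -0.2], [0.3, 18.5, -0.2], [0.3, 16.5, -0.3]]
```

View pics/w2.png

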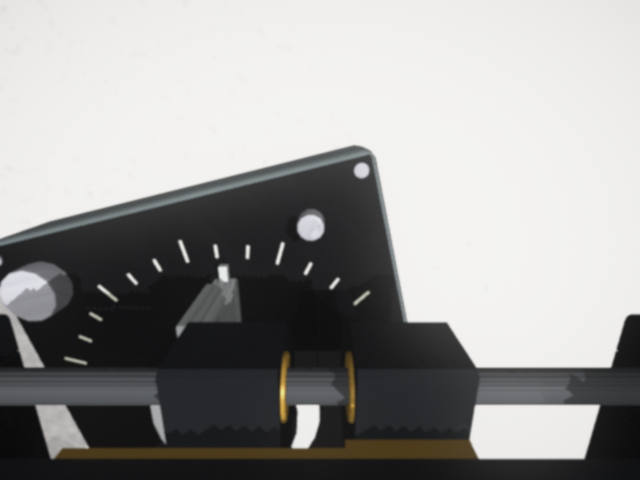

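```bash
cat >> h.py <<'E'
C=np.array([.563,.0232])
def L(phi,d,z=.085,r=.068):
    a=np.radians(phi);e=np.array([np.cos(a),np.sin(a)]);t=np.array([-e[1],e[0]])
    p=C+r*e-d*t;return (p[0],p[1],z,phi-90)
E
python3 -c "
from h import *
rows([L(140.5,d) for d in (.038,.034,.030,.027,.024,.022,.02)])"
```

```text
t 2.05 p [0.5355 0.1055 0.0845] F [-0.59  0.49  0.54]
[[0.0055, -0.0005, -0.008], [0.0055, -0.0005, -0.012], [0.0055, -0.0004, -0.016], [0.0055, -0.0004, -0.019], [0.0055, -0.0004, -0.022], [0.0055, -0.0004, -0.024], [0.0055, -0.0004, -0.026]]
[[0.2, -0.0, -0.1], [0.2, -0.0, -0.1], [0.2, -0.0, -0.1], [0.2, -0.0, -0.1], [0.2, -0.0, -0.1], [0.2, -0.0, -0.1], [0.2, -0.0, -0.1]]
```

Request:
arm_command(dp=[[0.0055,0,-0.006],[0.0055,0,-0.01],[0.0055,0,-0.014],[0.0055,0,-0.018],[0.0055,0,-0.02],[0.0055,0,-0.02]], twist=[[0,0,0],[0,0,0],[0,0,0],[0,0,0],[0,0,0],[0,0,0]], grip=[1,1,1,1,1,1])

```text
clock: 2.8
ee_pos: [0.527, 0.0864, 0.0846]
tool_rot: [0.666, -0.24, 0.238, -0.665]
force: [-0.3, 0.3, 0.7]
finger_gap: 0.002
```

```bash
python3 -c "
from h import *
rows([L(140.5,d) for d in (.024,.022,.02,.016)])
cv2.imwrite('pics/w3.png',snapshot('wrist')[:,:,::-1])"
```

```text
t 2.8 p [0.527  0.0864 0.0846] F [-0.3   0.26  0.66]
[[-0.0, -0.0004, -0.0018], [0.0, -0.0004, -0.0038], [0.0, -0.0004, -0.0058], [0.0, -0.0004, -0.0098]]
[[0.2, -0.0, -0.2], [0.2, -0.0, -0.2], [0.2, -0.0, -0.2], [0.2, -0.0, -0.2]]
```

View pics/w3.png

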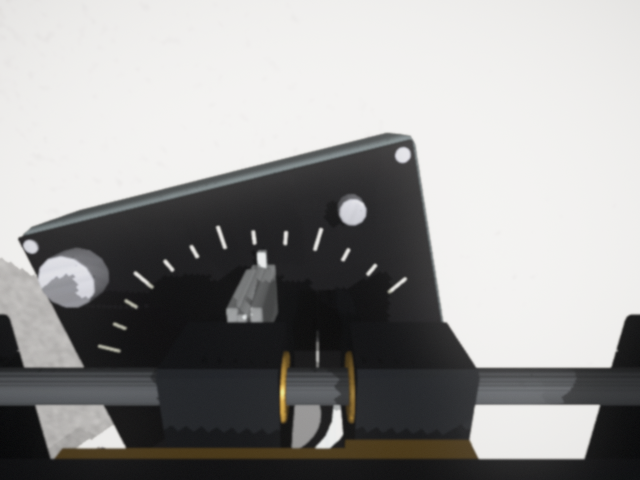

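There's no contact yet, and the pointer tip is visible at (262,259). I'll close in further.

Request:
arm_command(dp=[[0,0,-0.003],[0,0,-0.006],[0,0,-0.008],[0,0,-0.01],[0,0,-0.01]], twist=[[0,0,0],[0,0,0],[0,0,0],[0,0,0],[0,0,0]], grip=[1,1,1,1,1])

```text
clock: 3.48
ee_pos: [0.5205, 0.0788, 0.0846]
tool_rot: [0.666, -0.24, 0.238, -0.665]
force: [0.9, 2.7, 1.0]
finger_gap: 0.009
```

```bash
python3 -c "
from h import *
rows([L(140.5,d) for d in (.016,.012)])
cv2.imwrite('pics/w4.png',snapshot('wrist')[:,:,::-1])"
```

```text
t 3.475 p [0.5205 0.0788 0.0846] F [0.92 2.69 0.99]
[[0.0002, -0.0004, 0.0001], [0.0002, -0.0004, -0.0039]]
[[0.2, -0.0, -0.2], [0.2, -0.0, -0.2]]
```

View pics/w4.png

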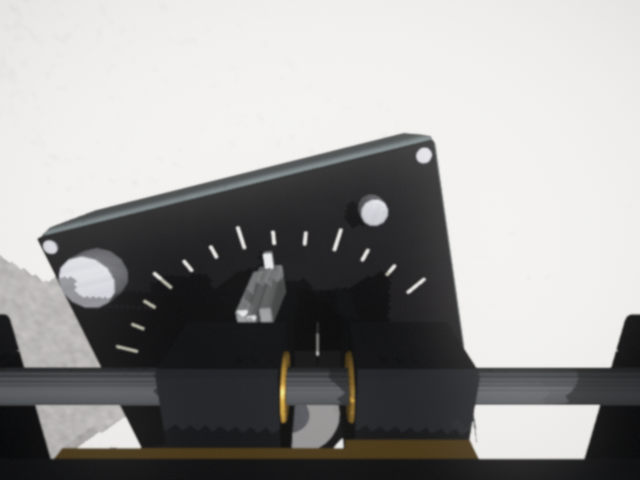

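```bash
cat >> h.py <<'E'
def ang(p): d=p[:2]-C; return round(float(np.hypot(*d)),4),round(float(np.degrees(np.arctan2(d[1],d[0]))%360),2)
E
python3 -c "
from h import *
m=camera_model('wrist')
for n,u,v,z in (('ptr',268,254,.060),('ptrmid',268.5,260,.06),('marker',87,282,.069),('small',375,212,.069),('scrTR',424,156,.056),('scrTL',51,247,.056)):
  p=atz(m,u,v,z);print(n,p.round(4),ang(p))
"
```

```text
ptr [0.4919 0.0699 0.06  ] (0.0851, 146.72)
ptrmid [0.4944 0.0679 0.06  ] (0.0819, 146.89)
marker [ 0.4449 -0.0048  0.069 ] (0.1214, 193.36)
small [0.5061 0.1244 0.069 ] (0.1161, 119.35)
scrTR [0.5028 0.158  0.056 ] (0.1476, 114.06)
scrTL [ 0.4193 -0.0145  0.056 ] (0.1486, 194.7)
```

```bash
python3 -c "
from h import *
rows([L(p,.020) for p in (147,151,155,159,163,167,171,175,179,183)])
"
```

```text
t 3.525 p [0.5205 0.0788 0.0846] F [ 0.17  2.5  -0.42]
[[-0.0016, -0.0004, -0.0037], [-0.0023, -0.0004, -0.0086], [-0.0026, -0.0004, -0.0136], [-0.0026, -0.0004, -0.0185], [-0.0023, -0.0004, -0.0234], [-0.0016, -0.0003, -0.0283], [-0.0005, -0.0003, -0.0332], [0.0008, -0.0003, -0.0379], [0.0025, -0.0003, -0.0426], [0.0046, -0.0003, -0.0471]]
[[0.2, -6.5, -0.2], [0.2, -10.5, -0.2], [0.1, -14.5, -0.2], [0.1, -18.5, -0.2], [0.1, -22.5, -0.2], [0.1, -26.5, -0.2], [0.1, -30.5, -0.2], [0.1, -34.5, -0.2], [0.1, -38.5, -0.2], [0.1, -42.5, -0.2]]
```

Request:
arm_command(dp=[[-0.0016,0,-0.0037],[-0.0023,0,-0.0086],[-0.0026,0,-0.0136],[-0.0026,0,-0.0185],[-0.0023,0,-0.0234],[-0.0016,0,-0.0283],[-0.0005,0,-0.0332],[0.0008,0,-0.0379],[0.0025,0,-0.0426],[0.0046,0,-0.0471]], twist=[[0,-6.5,0],[0,-10.5,0],[0,-14.5,0],[0,-18.5,0],[0,-22.5,0],[0,-26.5,0],[0,-30.5,0],[0,-34.5,0],[0,-38.5,0],[0,-42.5,0]], grip=[1,1,1,1,1,1,1,1,1,1])

```text
clock: 4.78
ee_pos: [0.4937, 0.0397, 0.0846]
tool_rot: [-0.707, -0.017, 0.021, 0.707]
force: [1.1, 3.4, 0.3]
finger_gap: 0.004
```

Request:
arm_command(dp=[[0,0,0],[0,0,0]], twist=[[0,0,0],[0,0,0]], grip=[1,1])

```text
clock: 5.03
ee_pos: [0.4937, 0.0395, 0.0846]
tool_rot: [0.707, 0.017, -0.021, -0.707]
force: [-0.1, 0.9, -0.5]
finger_gap: 0.005
```

```bash
python3 -c "
from h import *
rows([L(p,.020) for p in (183,187,189)])
cv2.imwrite('pics/w5.png',snapshot('wrist')[:,:,::-1])"
```

```text
t 5.025 p [0.4937 0.0395 0.0846] F [-0.14  0.87 -0.52]
[[0.0004, -0.0004, 0.0001], [-0.0008, -0.0004, -0.0047], [-0.0013, -0.0004, -0.0071]]
[[0.0, 0.0, -0.3], [0.0, -4.0, -0.3], [0.0, -6.0, -0.3]]
```

View pics/w5.png

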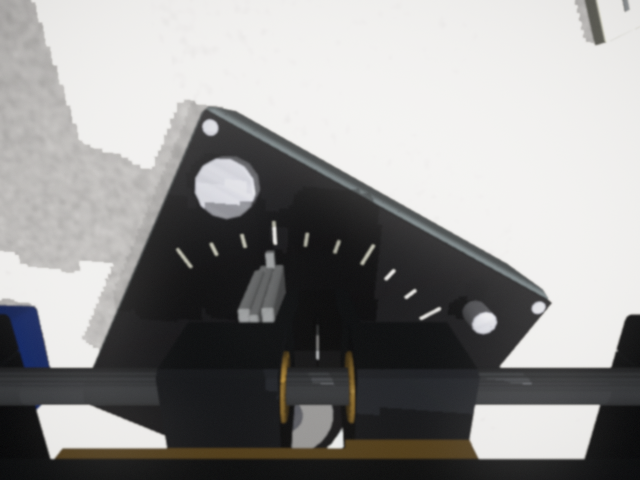

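```bash
python3 -c "
from h import *
m=camera_model('wrist')
for n,u,v,z in (('ptr',269.5,253,.060),('ptrmid',269.5,259,.06),('marker',226,187,.069)):
  p=atz(m,u,v,z);print(n,p.round(4),ang(p))
im=cv2.imread('pics/w5.png')[140:290,160:330];cv2.imwrite('pics/w5z.png',cv2.resize(im,None,fx=4,fy=4,interpolation=2))
"
```

```text
ptr [0.4775 0.014  0.06  ] (0.0859, 186.15)
ptrmid [0.4807 0.014  0.06  ] (0.0828, 186.35)
marker [ 0.444  -0.0048  0.069 ] (0.1223, 193.24)
```

View pics/w5z.png

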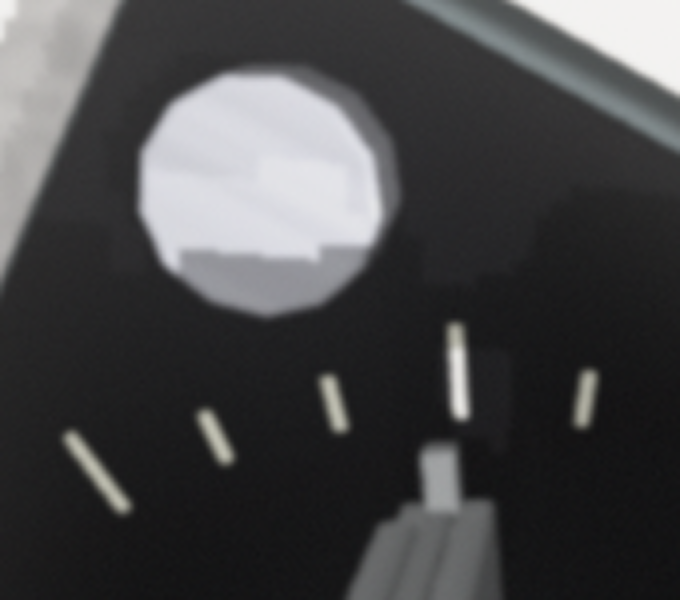

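Request:
arm_command(dp=[[0,0,-0.0025],[-0.001,0,-0.0045],[-0.001,0,-0.0065],[-0.001,0,-0.0065],[-0.001,0,-0.0065]], twist=[[0,-2,0],[0,-4,0],[0,-5.5,0],[0,-5.5,0],[0,-5.5,0]], grip=[1,1,1,1,1])

```text
clock: 5.7
ee_pos: [0.4926, 0.0331, 0.0845]
tool_rot: [0.705, 0.05, -0.055, -0.705]
force: [-2.2, 2.6, 2.4]
finger_gap: 0.002
```

```bash
python3 -c "
from h import *
rows([L(p,.0238) for p in (192,193.4)])
w=snapshot('wrist');cv2.imwrite('pics/w6.png',w[:,:,::-1])
cv2.imwrite('pics/w6z.png',cv2.resize(w[140:290,160:330,::-1],None,fx=4,fy=4,interpolation=2))"
```

```text
t 5.7 p [0.4926 0.0331 0.0845] F [-2.16  2.65  2.43]
[[-0.0012, -0.0005, -0.0006], [-0.0016, -0.0005, -0.0023]]
[[-0.0, -3.5, -0.3], [-0.0, -4.9, -0.3]]
```

View pics/w6z.png

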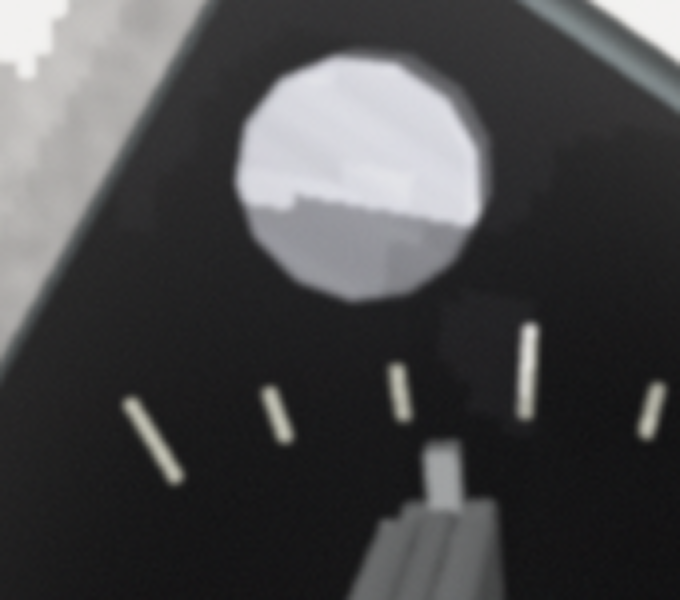

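```bash
cat >> h.py <<'E'
def pm(pt,mk,s=4,o=(160,140)):
    m=camera_model('wrist');f=lambda q,z:atz(m,(q[0]+.5)/s-.5+o[0],(q[1]+.5)/s-.5+o[1],z)
    a,b=f(pt,.060),f(mk,.069);print('ptr',ang(a),'marker',ang(b),'diff',ang(b)[1]-ang(a)[1])
E
python3 -c "
from h import *
pm((442,446),(360,176)); pm((444,478),(360,176))"
```

```text
ptr (0.0868, 191.19) marker (0.1222, 193.56) diff 2.3700000000000045
ptr (0.0825, 191.27) marker (0.1222, 193.56) diff 2.289999999999992
```

Request:
arm_command(dp=[[-0.0003,0,-0.0013],[-0.0005,0,-0.0024],[-0.0005,0,-0.0024],[-0.0005,0,-0.0024]], twist=[[0,-1,0],[0,-2,0],[0,-2,0],[0,-2,0]], grip=[1,1,1,1])

```text
clock: 6.25
ee_pos: [0.4925, 0.0305, 0.0844]
tool_rot: [0.704, 0.063, -0.067, -0.704]
force: [-2.3, 2.9, 1.0]
finger_gap: 0.003
```

```bash
python3 -c "
from h import *
rows([L(p,.0238) for p in (192,193.4)])
w=snapshot('wrist');cv2.imwrite('pics/w7.png',w[:,:,::-1])
cv2.imwrite('pics/w7z.png',cv2.resize(w[140:290,160:330,::-1],None,fx=4,fy=4,interpolation=2))"
```

```text
t 6.25 p [0.4925 0.0305 0.0844] F [-2.35  2.92  1.05]
[[-0.0006, -0.0006, 0.002], [-0.0011, -0.0006, 0.0003]]
[[-0.0, -1.5, -0.3], [-0.0, -2.9, -0.3]]
```

View pics/w7z.png

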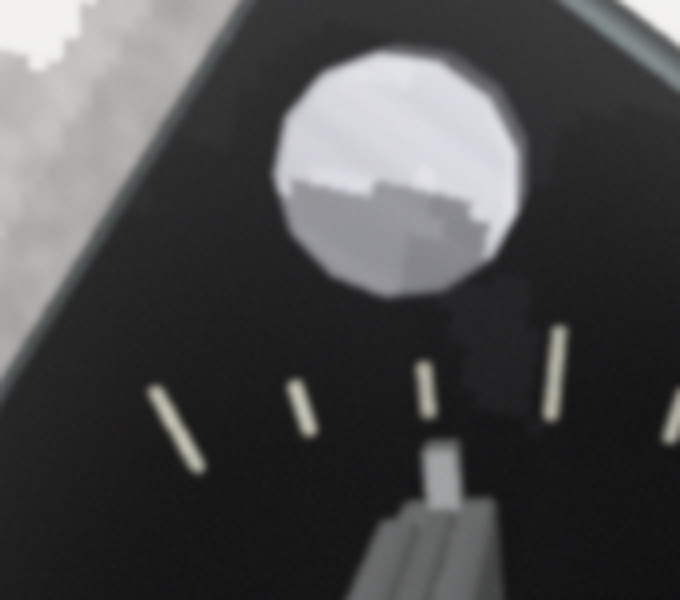

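```bash
python3 -c "
from h import *
pm((441,444),(399,173)); pm((443,478),(399,173))"
```

```text
ptr (0.087, 193.32) marker (0.1221, 193.54) diff 0.21999999999999886
ptr (0.0825, 193.42) marker (0.1221, 193.54) diff 0.12000000000000455
```

The pointer and marker agree to within 0.2°. I'll back off the way the fingers came, rise, and check with all the cameras.

Request:
arm_command(dp=[[0,0,0.01],[0,0,0.025],[0,0,0.03],[0,-0.03,0.03],[0,-0.09,0.03],[0,-0.12,0.05],[0,-0.12,0.1],[0,-0.12,0.15],[0,-0.12,0.15],[0,-0.12,0.15]], twist=[[0,0,0],[0,0,0],[0,0,0],[0,0,0],[0,0,0],[0,0,0],[0,0,0],[0,0,0],[0,0,0],[0,0,0]], grip=[1,1,1,1,1,1,1,1,1,1])

```text
clock: 7.55
ee_pos: [0.4658, 0.1781, 0.2045]
tool_rot: [0.704, 0.063, -0.067, -0.704]
force: [0.2, 0.0, -0.0]
finger_gap: 0.005
```

```bash
python3 -c "
from h import *
print(get_obs()['ee_pos'])
w=snapshot('wrist');cv2.imwrite('pics/w8.png',w[:,:,::-1])
w=snapshot('top');cv2.imwrite('pics/t8.png',w[:,:,::-1]);cv2.imwrite('pics/t8z.png',cv2.resize(w[180:310,240:390,::-1],None,fx=4.5,fy=4.5,interpolation=2))
w=snapshot('scene');cv2.imwrite('pics/s8z.png',cv2.resize(w[180:310,260:410,::-1],None,fx=4.5,fy=4.5,interpolation=2))
"
```

```text
[0.46581923 0.17807153 0.20447991]
```

View pics/t8z.png

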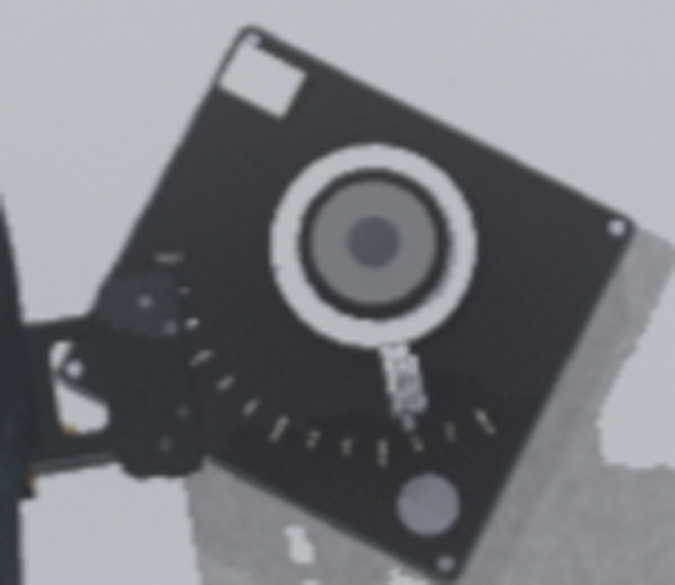

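View pics/w8.png

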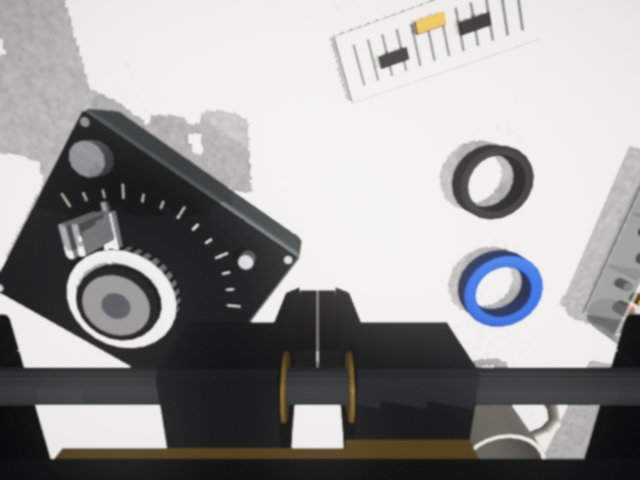

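View pics/s8z.png

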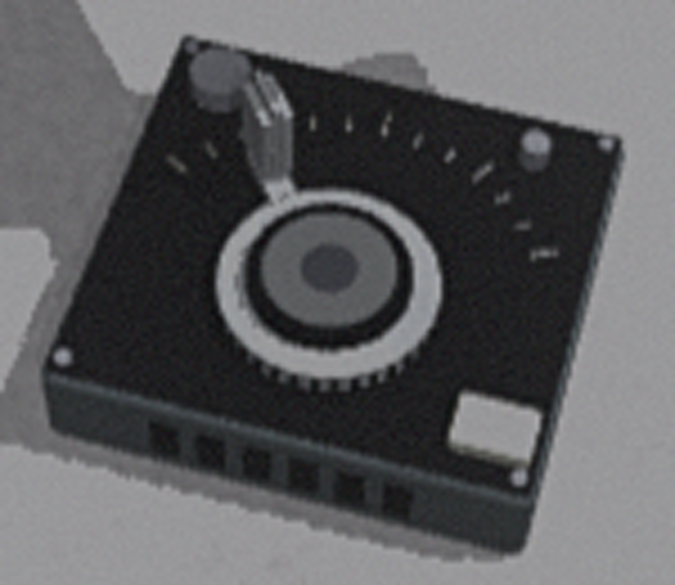

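```bash
python3 -c "
from h import *
from m import t,s
def an(p,c): d=(p-c)[:2];return np.hypot(*d).round(4),(np.degrees(np.arctan2(d[1],d[0]))%360).round(2)
cT=np.array([.5622,.0243,0]);cS=np.array([.5635,.0223,0])
print('T ptr',an(t(411,425,.06),cT),'pad',an(t(403,388,.113),cT),'mk',an(t(428,504,.069),cT))
print('S pad',an(s(266,98,.113),cS),'mk',an(s(221,74,.069),cS))
im=cv2.imread('pics/w8.png')[90:360,0:200];cv2.imwrite('pics/w8z.png',cv2.resize(im,None,fx=2.2*1.0,fy=2.2,interpolation=2))
im=cv2.imread('pics/t8.png')[245:300,310:350];cv2.imwrite('pics/t8y.png',cv2.resize(im,None,fx=10,fy=10,interpolation=2))
im=cv2.imread('pics/w8.png')[130:260,40:150];cv2.imwrite('pics/w8z.png',cv2.resize(im,None,fx=4.5,fy=4.5,interpolation=2))
"|tail -2
```

```text
T ptr (np.float64(0.0835), np.float64(193.68)) pad (np.float64(0.0698), np.float64(191.9)) mk (np.float64(0.1202), np.float64(193.48))
S pad (np.float64(0.0652), np.float64(194.58)) mk (np.float64(0.118), np.float64(193.87))
```

View pics/w8z.png

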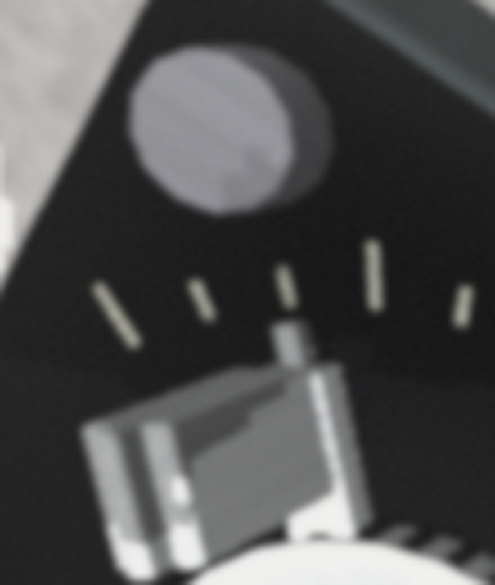

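View pics/t8y.png

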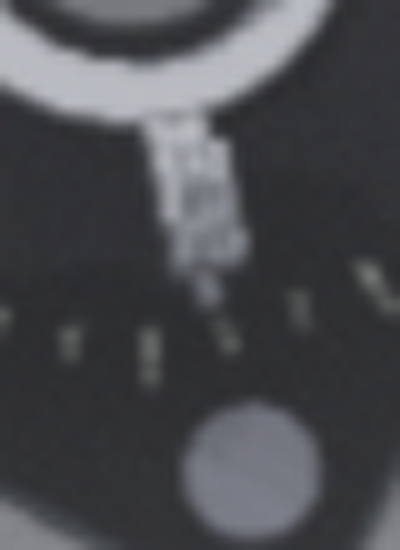

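```bash
python3 -c "
from h import *
T=camera_model('top')
c=np.array([.5622,.0243,0])
f=lambda x,y,z:atz(T,(x+.5)/10-.5+310,(y+.5)/10-.5+245,z)
def an(p): d=(p-c)[:2];return np.hypot(*d).round(4),(np.degrees(np.arctan2(d[1],d[0]))%360).round(2)
print(an(f(208,290,.06)),an(f(251,470,.069)),an(f(228,337,.055)))
m=camera_model('wrist')
g=lambda x,y,z:atz(m,(x+.5)/4.5-.5+40,(y+.5)/4.5-.5+130,z)
for c in (np.array([.5622,.0243,0]),np.array([.563,.0232,0]),atz(m,116,306,.075)): print(c,an(g(289,324,.06)),an(g(292,345,.06)),an(g(211,129,.069)),an(g(287,287,.055)))
rows([(.502,-.298,.16,103),(.502,-.298,.09,103)])
"
```

```text
(np.float64(0.0822), np.float64(193.0)) (np.float64(0.12), np.float64(193.43)) (np.float64(0.0923), np.float64(194.43))
[0.5622 0.0243 0.    ] (np.float64(0.0868), np.float64(194.89)) (np.float64(0.0829), np.float64(195.19)) (np.float64(0.1221), np.float64(194.52)) (np.float64(0.0928), np.float64(195.93))
[0.563  0.0232 0.    ] (np.float64(0.0873), np.float64(194.05)) (np.float64(0.0834), np.float64(194.31)) (np.float64(0.1226), np.float64(193.93)) (np.float64(0.0933), np.float64(195.14))
[0.56279689 0.02114364 0.075     ] (np.float64(0.0866), np.float64(192.77)) (np.float64(0.0827), np.float64(192.97)) (np.float64(0.1219), np.float64(193.01)) (np.float64(0.0926), np.float64(193.95))
t 7.7 p [0.4661 0.1771 0.2044] F [0.3  0.19 0.04]
[[-0.0506, 0.0446, -0.4737], [-0.0501, 0.1146, -0.4738]]
[[-0.0, -2.6, -0.3], [-0.0, -2.6, -0.3]]
```

The pointer and marker directions agree to within about 0.4° in the top and wrist views, and the marker, small disc and case haven't moved. On to the shutter.

Request:
arm_command(dp=[[-0.05,0.0,-0.474],[-0.05,0.0,-0.474],[-0.05,0.0,-0.474],[-0.05,0.0,-0.474],[-0.05,0.0,-0.474],[-0.05,0.0,-0.474],[-0.05,0.0,-0.474],[-0.05,0.0,-0.474],[-0.05,0.03,-0.474],[-0.05,0.08,-0.474]], twist=[[0,-2.6,0],[0,-2.6,0],[0,-2.6,0],[0,-2.6,0],[0,-2.6,0],[0,-2.6,0],[0,-2.6,0],[0,-2.6,0],[0,-2.6,0],[0,-2.6,0]], grip=[1,1,1,1,1,1,1,1,1,1])

```text
clock: 8.95
ee_pos: [0.5028, -0.3015, 0.1254]
tool_rot: [0.704, 0.078, -0.08, -0.701]
force: [0.3, 0.2, -0.1]
finger_gap: 0.005
```

Request:
arm_command(dp=[[0,0,0],[0,0,0]], twist=[[0,0,0],[0,0,0]], grip=[1,1])

```text
clock: 9.2
ee_pos: [0.5031, -0.3028, 0.127]
tool_rot: [0.705, 0.078, -0.079, -0.701]
force: [-0.4, -0.5, -0.2]
finger_gap: 0.009
```

```bash
python3 -c "
from h import *
rows([(.502,-.298,.07,103),(.502,-.298,.055,103)])
w=snapshot('wrist');cv2.imwrite('pics/w9.png',w[:,:,::-1])
w=snapshot('scene');cv2.imwrite('pics/s9.png',cv2.resize(w[120:320,60:330,::-1],None,fx=2.8,fy=2.8,interpolation=2))
"
```

```text
t 9.2 p [ 0.5031 -0.3028  0.127 ] F [-0.44 -0.55 -0.2 ]
[[0.0001, 0.057, 0.0052], [0.0002, 0.072, 0.0053]]
[[0.3, -0.2, -0.1], [0.3, -0.2, -0.1]]
```

View pics/s9.png

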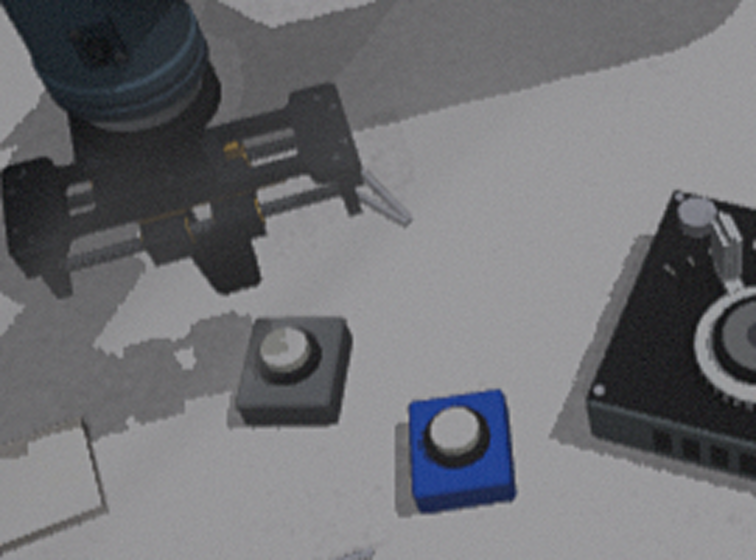

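View pics/w9.png

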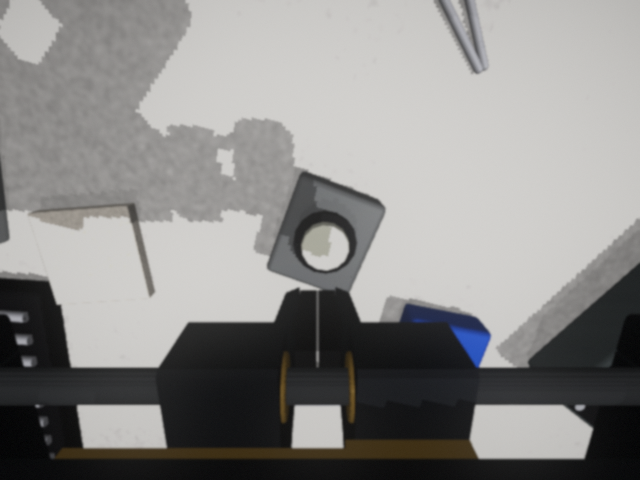

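```bash
python3 -c "
from h import *
m=camera_model('wrist')
for z in(.042,.046,.05): print(atz(m,325,246,z))
rows([(.5015,-.298,.056,103),(.5015,-.298,.037,103)])
"
```

```text
[ 0.5024503  -0.29909546  0.042     ]
[ 0.50115222 -0.29945555  0.046     ]
[ 0.49985413 -0.29981565  0.05      ]
t 9.3 p [ 0.5039 -0.3028  0.128 ] F [ 0.59 -0.18 -0.19]
[[-0.0012, 0.072, 0.0057], [-0.0012, 0.091, 0.0058]]
[[0.4, -0.2, -0.1], [0.4, -0.2, -0.1]]
```

Request:
arm_command(dp=[[-0.001,0.03,0.004],[-0.001,0.06,0.004],[-0.001,0.074,0.004],[-0.001,0.076,0.004],[-0.001,0.076,0.004]], twist=[[0,0,0],[0,0,0],[0,0,0],[0,0,0],[0,0,0]], grip=[1,1,1,1,1])

```text
clock: 9.93
ee_pos: [0.5028, -0.3003, 0.0532]
tool_rot: [0.706, 0.079, -0.079, -0.7]
force: [-0.7, 0.2, 0.4]
finger_gap: 0.009
```

Request:
arm_command(dp=[[0,0.003,0],[0,0.006,0],[0,0.009,0],[0,0.011,0],[0,0.011,0]], twist=[[0,0,0],[0,0,0],[0,0,0],[0,0,0],[0,0,0]], grip=[1,1,1,1,1])

```text
clock: 10.55
ee_pos: [0.5033, -0.3007, 0.0426]
tool_rot: [0.706, 0.08, -0.078, -0.699]
force: [0.6, -0.4, 4.3]
finger_gap: 0.01
```

Contact was at about z = 0.046, and the force now reads 4.3 N, partway down. I'll press until it bottoms out.

Request:
arm_command(dp=[[0,0.002,0],[0,0.004,0],[0,0.005,0],[0,0.005,0]], twist=[[0,0,0],[0,0,0],[0,0,0],[0,0,0]], grip=[1,1,1,1])

```text
clock: 11.05
ee_pos: [0.5035, -0.3009, 0.041]
tool_rot: [0.706, 0.08, -0.079, -0.699]
force: [-9.8, 7.4, 30.6]
finger_gap: 0.005
```

```bash
python3 -c "
from h import *
w=snapshot('scene');cv2.imwrite('pics/s10.png',cv2.resize(w[200:290,110:230,::-1],None,fx=5,fy=5,interpolation=2))
"
```

```text
(no output)
```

View pics/s10.png

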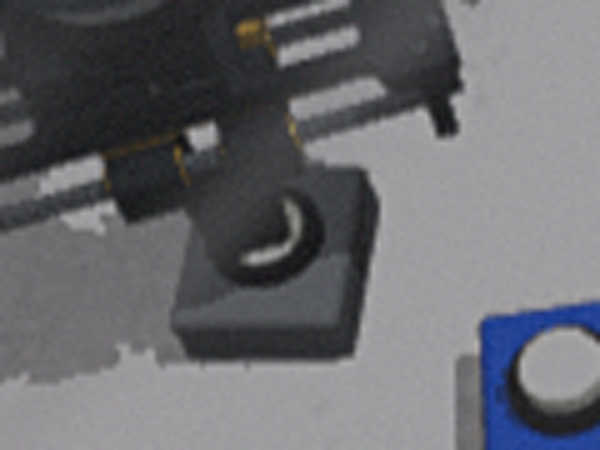

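Request:
arm_command(dp=[[0,-0.004,0],[0,-0.015,0],[0,-0.06,0],[0,-0.11,0],[0,-0.14,-0.03],[0,-0.14,-0.08],[-0.05,-0.14,-0.1],[-0.05,-0.14,-0.1],[-0.05,-0.14,-0.1]], twist=[[0,0,0],[0,0,0],[0,0,0],[0,0,0],[0,0,0],[0,0,0],[0,0,0],[0,0,0],[0,0,0]], grip=[1,1,1,1,1,1,1,1,1])

```text
clock: 12.22
ee_pos: [0.4765, -0.4078, 0.1815]
tool_rot: [0.706, 0.079, -0.079, -0.7]
force: [0.6, -0.0, 0.6]
finger_gap: 0.008
```

```bash
python3 -c "
from h import *
o=get_obs();print(o['clock'],o['ee_pos'],o['force'])
w=snapshot('top');cv2.imwrite('pics/t11.png',w[:,:,::-1]);cv2.imwrite('pics/t11z.png',cv2.resize(w[180:310,240:390,::-1],None,fx=4.5,fy=4.5,interpolation=2))
w=snapshot('scene');cv2.imwrite('pics/s11.png',w[:,:,::-1])
a=cv2.imread('pics/t8.png').astype(int);b=cv2.imread('pics/t11.png').astype(int)
"
```

```text
12.225 [ 0.47649744 -0.40779613  0.18150119] [ 0.62317978 -0.0356592   0.55158587]
```

View pics/t11z.png

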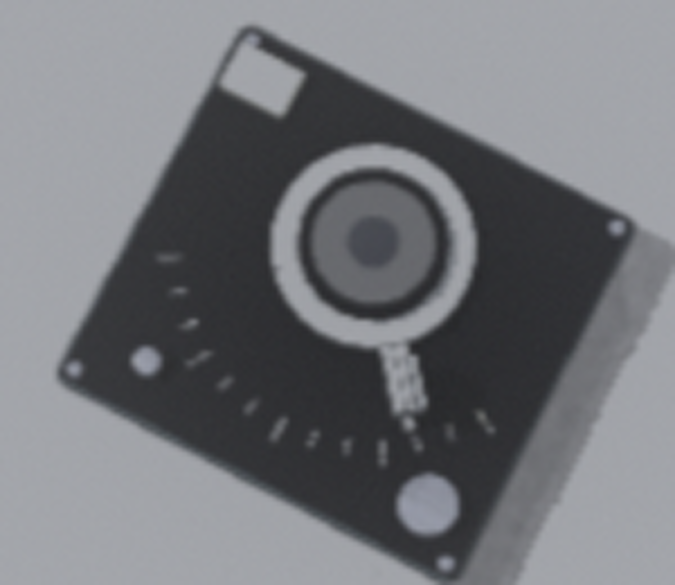

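View pics/s11.png

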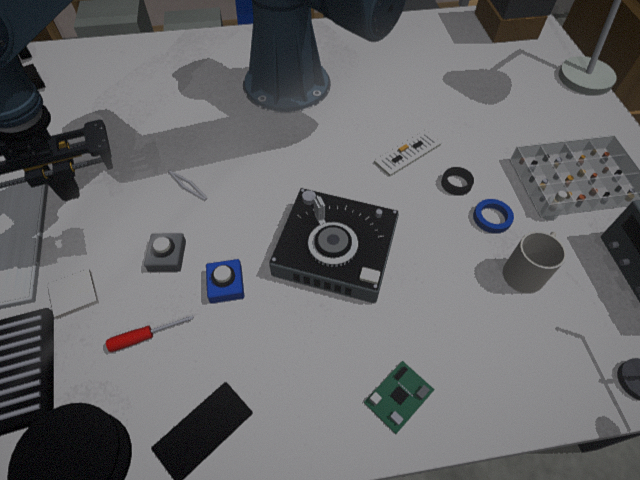

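During the press the fingertip covered most of the button, and it has since sprung back. Pointer (409,424) and marker (428,504) in the zoomed top view still line up with the axis (373,245), and everything else looks where it was. Handing in.

```bash
python3 -c "
from station import *
print(job_done())"
```

```text
the job is handed in; nothing more can be done
None
```

The iris lever is set on the large marker, the shutter was pressed and let go after that, and the job is handed in. It took about 12.3 s of the 51 s.

- **Lever:** I pushed the paddle anticlockwise with the shut fingers, from about 141° to 193.3° (world angle about the iris axis). The large marker's centre is at about 193.5°. The fingers then backed off the way they came.
- **Shutter:** I pressed the grey box's button about 5–6 mm, to z = 0.041 m. The force rose from 4 N to 31 N there, so it hit its stop. It then sprang back up.
- **Lever accuracy:** Pointer and marker agreed within about 0.4° in the top and wrist views. Views differed by up to 1° in absolute direction, depending on where the axis was taken to be, but this mostly cancels between the two. The coarser paddle-top readings were less consistent, at −1.6° in the top view and +0.7° in the scene view. I trusted the pointer tip instead.
- **Other objects:** The last top and scene pictures showed the lever still in place. The markers, card case and other items looked unmoved by eye, and the robot was clear of everything.

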